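# Get the buffer jar out from behind the solvent bottles

### The job

The squat buffer jar at the back of the solvent tray is hemmed in by the three tall bottles and has to go on the magnetic stirrer. First stand all three bottles in the spill tray, then put the jar upright in the middle of the stirrer's plate, and last put each bottle back upright at the very station it came from. It is glass, so set everything down gently, tip nothing over, and leave the little vial and the spare cap in the tray where they are.

Things in the scene. Friction and masses are not known exactly. Their poses are not given: they have to be found in the camera images.
- round_bottle: Round clear glass bottle with a wide blue screw cap, 105 mm tall, body 56 mm in diameter up to z = 60 mm, cap 52 mm in diameter (z 80 to 105 mm), about 0.2 kg. Origin: centre of its underside, z up.
- square_bottle: Square clear glass bottle with a medium blue screw cap, 110 mm tall, body 50 x 50 mm up to z = 72 mm (faces along its x and y), cap 41 mm in diameter (z 88 to 110 mm), about 0.2 kg. Origin: centre of its underside, z up.
- slim_bottle: Slim round clear glass bottle with a small blue screw cap, 120 mm tall, body 46 mm in diameter up to z = 80 mm, cap 34 mm in diameter (z 100 to 120 mm), about 0.16 kg. Origin: centre of its underside, z up.
- buffer_jar: Squat round clear glass jar with a wide blue screw lid, the lowest of the capped vessels: 52 mm tall, body 60 mm in diameter up to z = 32 mm, lid 58 mm in diameter (z 35 to 52 mm), about 0.15 kg. Origin: centre of its underside, z up. It stands at the middle of the tray's back half, with about 5 to 14 mm between it and the tall bottles.
- solvent_tray: Fixed white tray, grey liner, 210 (x) x 240 (y) mm, rim 22 mm high, walls 4 mm, inner floor at z = 4 mm. Origin: centre of its underside; +x to its back (away from the robot), +y to its left. White rings mark four stations, at x, y (mm): back (35, 0) with the jar; left (35, 67), right (35, -67), front (-32, 0) with one tall bottle each, which one varies.
- spill_tray: Fixed empty white spill tray, 290 mm (x, its long side) by 130 mm (y), rim 18 mm high, walls 4 mm, inner floor at z = 4 mm with thin grey ribs drawn on it. Origin: centre of its underside. It lies to the left or to the right of the solvent tray. There is room for the three bottles in a row along its x, 90 mm apart.
- stirrer: Low white fixed magnetic stirrer, across the solvent tray from the spill tray. Its round white plate, 116 mm wide, has its top at z = 58 mm. Origin: at bench level straight below the plate's centre, z up. The housing is 130 x 130 mm around the plate, a lower panel with a black knob (50 mm high) 82 mm from the centre towards the robot (-x).
- vial: Small clear vial with a white cap, 27 mm in diameter, 58 mm tall, in the solvent tray's front left corner: leave it alone. Origin: centre of its underside.
- spare_cap: Spare blue screw cap lying open side up, 51 mm in diameter, 25 mm tall, in the solvent tray's front right corner: leave it alone. Origin: centre of its underside.
Not all that is in view belongs to the job. What is shaped like the slim_bottle but yellow is not meant. What is shaped like the square_bottle but green is not meant.

How it is judged:
On the way, in this order (a step that is already met when the one before it is completed fails the run):
1. All three tall bottles stand upright in the spill tray at the same time (x of round_bottle in the frame of spill_tray between -0.125 and 0.125 m and y of round_bottle in the frame of spill_tray between -0.05 and 0.05 m and z of round_bottle in the frame of spill_tray between 0 and 0.01 m and angle between each of round_bottle, square_bottle, slim_bottle's own z axis and vertical below 0.12 rad and linear speed of each of round_bottle, square_bottle, slim_bottle below 0.03 m/s and x of square_bottle in the frame of spill_tray between -0.125 and 0.125 m and y of square_bottle in the frame of spill_tray between -0.05 and 0.05 m and z of square_bottle in the frame of spill_tray between 0 and 0.01 m and x of slim_bottle in the frame of spill_tray between -0.125 and 0.125 m and y of slim_bottle in the frame of spill_tray between -0.05 and 0.05 m and z of slim_bottle in the frame of spill_tray between 0 and 0.01 m), for 0.2 s.
2. The buffer jar stands upright on the middle of the stirrer's plate (horizontal distance between buffer_jar and stirrer below 0.015 m and z of buffer_jar in the frame of stirrer between 0.054 and 0.064 m and angle between buffer_jar's own z axis and vertical below 0.1 rad and linear speed of buffer_jar below 0.03 m/s), for 0.2 s.
At the end, for the whole second after the job is handed in: Jar upright on the stirrer's plate, within 15 mm of its centre; each tall bottle upright in the solvent tray within 15 mm of where it stood at the start; vial upright, vial and spare cap within 20 mm of where they were; all released and at rest (all of step 2 and distance of each of round_bottle, square_bottle, slim_bottle from where it was at the start of the episode below 0.015 m and angle between each of round_bottle, square_bottle, slim_bottle's own z axis and vertical below 0.1 rad and linear speed of each of round_bottle, square_bottle, slim_bottle below 0.02 m/s and distance of each of vial, spare_cap from where it was at the start of the episode below 0.02 m and angle between vial's own z axis and vertical below 0.15 rad); the robot touches nothing.
It fails at once if A bottle, the jar or the vial is tipped over (more than 0.6 rad) (angle between any of round_bottle, square_bottle, slim_bottle, buffer_jar, vial's own z axis and vertical above 0.6 rad).
It fails at once if A bottle or the jar is dropped or slammed down: faster than 0.65 m/s within about 20 mm of what it is set on ((height (world z) of round_bottle below 0.024 m and linear speed of round_bottle above 0.65 m/s) or (height (world z) of square_bottle below 0.024 m and linear speed of square_bottle above 0.65 m/s) or (height (world z) of slim_bottle below 0.024 m and linear speed of slim_bottle above 0.65 m/s) or (height (world z) of buffer_jar below 0.024 m and linear speed of buffer_jar above 0.65 m/s) or (horizontal distance between buffer_jar and stirrer below 0.06 m and height (world z) of buffer_jar below 0.078 m and linear speed of buffer_jar above 0.65 m/s)).
It also fails if it takes over 138 s, if anything falls off the work surface, if the arm or the gripper's body presses on something with over 40 N, if the wrist force passes 120 N, or if a joint passes its speed limit or range.

### The arm

A 6-joint arm with a two-finger parallel gripper is mounted at the origin on the work surface. World frame = base frame: x ahead of the robot, y to its left, z up, the work surface at z = 0. Lengths are in m, angles in rad, forces in N, time in s.
With the tool pointing down it reaches from about 0.375 to 0.975 m from the base axis. Payload 3.8 kg.
Tool frame: the origin (TCP) lies midway between the tips of the shut fingers; the grasp point (between the pads) lies 19 mm behind it; z points along the fingers, y is the line along which they close (so a half turn about z gives the same grasp; the last joint's range is limited). The gripper opens to 88 mm and grips with 3 to 60 N. Pads are 18 mm wide; open, the fingers measure 123 mm over their backs; the gripper's body (75 mm by 187 mm) begins 45 mm behind the grasp point.
Start: joints at [1.287, 0.264, 1.604, -0, 1.274, -0.037], TCP at [0.165, 0.655, 0.239] pointing down, gripper open.
Joint ranges: [-2.63, 2.63], [-0.94, 2.18], [0.31, 2.57], [-1.31, 4.45], [0, 2.66], [-2.55, 2.55]. Speed limits (rad/s): [2.57, 2.57, 3.14, 3.14, 3.14, 3.14].

### API

Orientations are given as a rotation vector (axis times angle).
In Python, from cell import manip, inverse_kinematics, cams, order gives the robot as it stands. Calls block until the motion is done:
- manip.move_pose(position, orientation): joint-space move of the TCP to a pose.
- manip.move_linear(position, rate=0.15, rot=None): straight line of the TCP; rot=None keeps the orientation; rate is the mean speed in m/s.
- manip.set_joints(angles): joint-space move.
- manip.set_gripper(opening, force=None): finger opening in m; force is the grip in N (None keeps the last); returns when the fingers have stopped.
- manip.dwell(seconds).
- inverse_kinematics(position, orientation): joint angles nearest the present ones, or None.
- manip.state(): the state.
- cams.capture(name): name is "side" or "top" or "wrist"; returns a dict with "image" (480x640x3 uint8, blue, green, red), "z_map" (480x640 float32, m along the optical axis (not along the pixel's ray), 0 where there is no reading), "intrinsics" (3x3 intrinsics, pixels), "position" and "orientation" of the camera in the world; the wrist camera has in their place "T_tool_cam" (4x4, takes a point from camera to tool coordinates, whose origin is the TCP and whose axes are the flange's). Camera axes: x right, y down, z forward; pixel columns grow to the right and rows downward; lengths in m; the calibration is good to about 2 mm. A picture is of the moment at which its call begins: read the wrist's pose just before it.
A pose or a line that the arm cannot do raises manip.IKError and nothing moves.
- order.close_job(): hands the job in; it is judged then, once.
The state is a dict: "clock": time; "joint_pos": joint angles; "joint_velocities": joint speeds; "tau": joint torques, N m; "tool_pos": TCP position; "tcp_rot": TCP orientation; "contact_force": force on the tool from outside, world axes, zero at the start; "moment": the same for the moment, N m; "gripper_width": finger opening in m; "grasp_force": force on a finger pad.
Only numpy, scipy, OpenCV 4.12 (cv2) and the standard library are available. Lean on these libraries where they do the work, as an engineer would, in place of code of your own. Each camera call takes 0.05 s, during which the arm holds its last target. There are 200 camera calls.

## Working session

There is one attempt and no reset: what is moved stays moved. The work goes in short steps, each a Python script; the robot and the scene stay as the last script left them, time stands still between calls to the robot, and variables do not carry over. Pictures are saved under pics/ and viewed, at most 14 in all, crops included, and the job is handed in when it is done.

```bash
ls; mkdir -p pics; python3 - <<'E'
from cell import manip, cams
import cv2,numpy as np
s=manip.state();print(s['clock'],s['tool_pos'],s['tcp_rot'])
for n in('top','side'):
    c=cams.capture(n);cv2.imwrite(f'pics/{n}0.png',c['image']);np.savez(f'{n}0.npz',**c)
    print(n,c['intrinsics'],c['position'],c['orientation'])
E
```

```text
pics
0.0 [0.16469245 0.65388364 0.23744385] [-0.38663257 -3.11736983  0.00333094]
top [[449.67836123   0.         317.6476749 ]
 [  0.         449.67836123 242.5094397 ]
 [  0.           0.           1.        ]] [ 0.33011642 -0.01108426  0.93934778] [-2.01277861  2.19894381 -0.24673931]
side [[503.53639257   0.         318.50142846]
 [  0.         503.53639257 243.64807717]
 [  0.           0.           1.        ]] [0.25515893 0.6776078  0.73155596] [-0.54493216  2.70769252 -1.18318397]
```

View pics/top0.png

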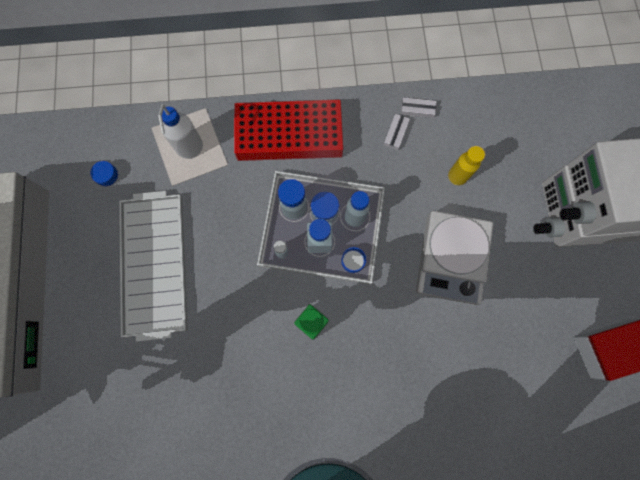

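View pics/side0.png

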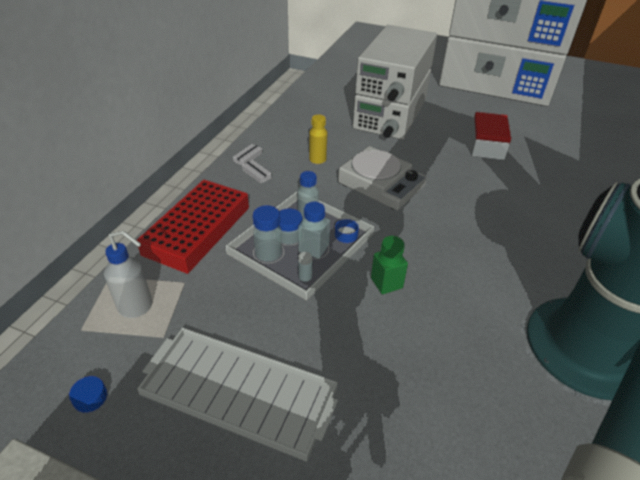

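The top view shows the spill tray on the left (152,265), the solvent tray at (322,227) and the stirrer plate at (458,245). In the tray are a wide cap on the left (292,190), the jar lid (324,206), a small cap on the right (359,202) and a medium cap at the front (319,231). The green (312,322) and yellow (467,165) bottles and the loose cap at (104,173) are decoys. Next I'll measure from the top depth.

```bash
cat > vis.py <<'E'
import numpy as np,cv2
from scipy.spatial.transform import Rotation as R
def cloud(c,T=None):
    K=c['intrinsics'];z=c['z_map'];v,u=np.mgrid[:480,:640]
    p=np.stack([(u-K[0,2])/K[0,0]*z,(v-K[1,2])/K[1,1]*z,z],-1)
    if T is None: Rm,t=R.from_rotvec(c['orientation']).as_matrix(),c['position']
    else: Rm,t=T[:3,:3],T[:3,3]
    w=p@Rm.T+t; w[z==0]=np.nan
    return w
def blue(im):
    h=cv2.cvtColor(im,cv2.COLOR_BGR2HSV); return cv2.inRange(h,(105,140,50),(125,255,255))
E
python3 - <<'E'
from vis import *
c=dict(np.load('top0.npz'));w=cloud(c)
print('bench z',np.nanmedian(w[300:340,220:280,2]), w[330,480], w[140,380])
m=blue(c['image']);n,l,st,ce=cv2.connectedComponentsWithStats(m)
for i in range(1,n):
    if st[i,4]<30: continue
    q=w[l==i]; zt=np.nanpercentile(q[:,2],90); t=q[q[:,2]>zt-.008]
    (cx,cy),r=cv2.minEnclosingCircle(t[:,:2].astype(np.float32))
    print(ce[i].round(),st[i,4],'ztop',zt.round(4),'c',round(cx,4),round(cy,4),'r',round(r,4),'mean',t[:,:2].mean(0).round(4),'mid',(((t.min(0)+t.max(0))/2)[:2]).round(4))
def rect(name,box,z0,z1):
    x0,y0,x1,y1=box;s=w[y0:y1,x0:x1].reshape(-1,3);s=s[(s[:,2]>z0)&(s[:,2]<z1)]
    (cx,cy),sz,a=cv2.minAreaRect(s[:,:2].astype(np.float32)*1000);print(name,len(s),cx,cy,sz,a,cv2.boxPoints(((cx,cy),sz,a)).round().tolist(),np.median(s[:,2]))
rect('solv',(250,160,395,295),.016,.027)
rect('spill',(110,180,195,350),.013,.023)
rect('spillfloor',(110,180,195,350),.001,.008)
rect('plate',(415,200,505,310),.054,.064)
rect('stir',(415,200,505,310),.02,.064)
for y in range(205,305,12): print(w[y,458,2].round(3),end=' ')
E
```

```text
bench z -0.0006126524901333141 [ 0.32978048 -0.34546553  0.00068136] [ 0.76583343 -0.19109984  0.00171202]
[170. 116.] 225 ztop 0.1475 c 0.7882 0.2384 r 0.0166 mean [0.7864 0.236 ] mid [0.7889 0.2368]
[104. 173.] 512 ztop 0.0258 c 0.7357 0.4214 r 0.0267 mean [0.7348 0.4213] mid [0.7353 0.4219]
[291. 193.] 581 ztop 0.1099 c 0.6243 0.0149 r 0.0263 mean [0.6235 0.015 ] mid [0.6242 0.0147]
[360. 200.] 273 ztop 0.1253 c 0.5923 -0.1148 r 0.0174 mean [ 0.5914 -0.1145] mid [ 0.5923 -0.1147]
[323. 214.] 962 ztop 0.1142 c 0.5434 -0.0333 r 0.0205 mean [ 0.5426 -0.0336] mid [ 0.5433 -0.0337]
[354. 259.] 134 ztop 0.0293 c 0.4953 -0.0999 r 0.0253 mean [ 0.4974 -0.1026] mid [ 0.4952 -0.1002]
solv 1129 575.287109375 -41.46507263183594 (240.50035095214844, 211.74378967285156) 75.95293426513672 [[443.0, -132.0], [649.0, -184.0], [707.0, 49.0], [502.0, 101.0]] 0.020842665097605684
spill 1276 546.6747436523438 320.701171875 (356.19482421875, 145.7543182373047) 4.5847487449646 [[363.0, 379.0], [375.0, 234.0], [730.0, 262.0], [718.0, 408.0]] 0.017049136175976365
spillfloor 7819 533.694091796875 325.5166931152344 (184.02865600585938, 372.4261169433594) 88.6460952758789 [[345.0, 238.0], [718.0, 229.0], [722.0, 413.0], [350.0, 422.0]] 0.0032935613049884793
plate 2589 499.67315673828125 -311.07275390625 (120.65861511230469, 122.37019348144531) 72.56350708007812 [[423.0, -350.0], [540.0, -387.0], [576.0, -272.0], [459.0, -235.0]] 0.05764205776110176
stir 5598 480.30096435546875 -305.9052734375 (130.671630859375, 172.99949645996094) 73.74911499023438 [[379.0, -344.0], [545.0, -393.0], [582.0, -267.0], [416.0, -219.0]] 0.05274245734878563
-0.0 0.06 0.056 0.057 0.059 0.059 0.046 0.038 0.018
```

```bash
python3 - <<'E'
import cv2
a=cv2.imread('pics/top0.png')[165:295,250:400];cv2.imwrite('pics/crop1.png',cv2.resize(a,(690,598),interpolation=cv2.INTER_CUBIC))
E
```

```text
(no output)
```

View pics/crop1.png

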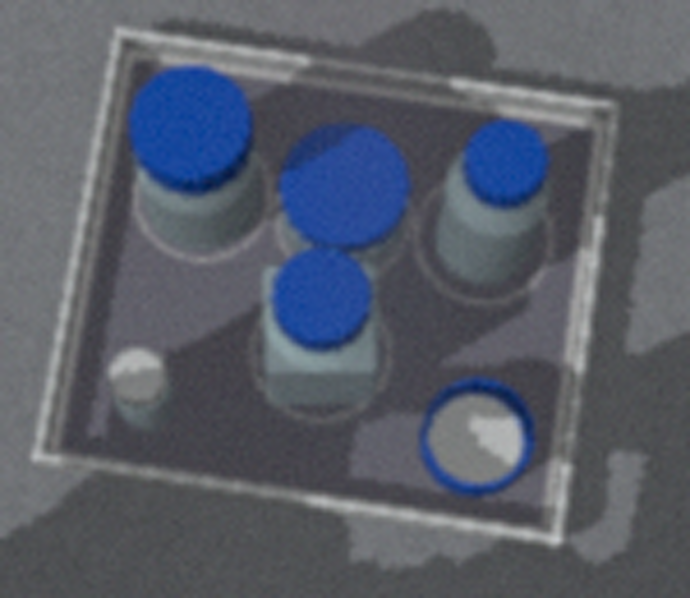

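The crop confirms the layout: round bottle (wide cap) left, slim (small cap) right, square front, jar lid low in the back-middle. They match the computed ring stations to about 1 mm. Next I'll fit the spill tray and check IK.

```bash
cat > act.py <<'E'
from vis import *
from cell import manip,inverse_kinematics,cams,order
TR=-14.1*np.pi/180
def ori(p,yaw):
    best=None
    for k in(0,np.pi):
        o=(R.from_euler('z',yaw+k)*R.from_euler('x',np.pi)).as_rotvec()
        q=inverse_kinematics(p,o)
        if q is not None and (best is None or abs(q[5])<best[0]): best=(abs(q[5]),o,q)
    return best
E
python3 - <<'E'
from act import *
from scipy.optimize import differential_evolution as DE
c=dict(np.load('top0.npz'));w=cloud(c)
s=w[175:360,105:200].reshape(-1,3);s=s[~np.isnan(s[:,0])];hi=s[:,2]>.011
P=s[hi][:,:2]
def loc(p,P):
    d=P-p[:2];a=p[2];return np.stack([d@[np.cos(a),np.sin(a)],d@[-np.sin(a),np.cos(a)]],1)
def f(p):
    L=np.abs(loc(p,P));e=np.maximum(L[:,0]-.143,L[:,1]-.063);return -np.exp(-(e/.003)**2).sum()
r=DE(f,[(.48,.6),(.27,.37),(-.2,.2)],seed=0,popsize=30);print(r.x,r.fun,len(P))
K=c['intrinsics'];Rm=R.from_rotvec(c['orientation']).as_matrix()
a=r.x[2];im=c['image'].copy()
pts=[]
for x,y in((.145,.065),(.145,-.065),(-.145,-.065),(-.145,.065)):
    q=np.array([r.x[0]+x*np.cos(a)-y*np.sin(a),r.x[1]+x*np.sin(a)+y*np.cos(a),.018]);q=(q-c['position'])@Rm;q=K@(q/q[2]);pts.append(q[:2])
im=cv2.resize(im[170:370,90:220],(520,800-0))[:, :];pts=((np.array(pts)-[90,170])*4).astype(int)
cv2.polylines(im,[pts],True,(0,0,255),1);cv2.imwrite('pics/spill.png',cv2.resize(im,(390,600)))
for p in([.624,.015,.08],[.592,-.115,.09],[.543,-.034,.09],[.61,-.05,.03],[.5,-.311,.08],[.63,.33,.08],[.54,.32,.08],[.45,.32,.08]):
    b=ori(np.array(p),TR);print(p,None if b is None else b[2].round(2) if hasattr(b[2],'round') else b[2])
E
```

```text
[0.52529782 0.31899227 0.01970544] -895.3977238527577 1470
[0.624, 0.015, 0.08] [-0.02  0.31  1.86  0.    0.97 -1.34]
[0.592, -0.115, 0.09] [-0.23  0.26  1.9   0.    0.98 -1.56]
[0.543, -0.034, 0.09] [-0.11  0.16  2.02  0.    0.96 -1.43]
[0.61, -0.05, 0.03] [-0.12  0.35  1.91  0.    0.88 -1.45]
[0.5, -0.311, 0.08] [-0.6   0.25  1.94  0.    0.96  1.22]
[0.63, 0.33, 0.08] [ 0.45  0.46  1.65  0.    1.03 -0.88]
[0.54, 0.32, 0.08] [ 0.5   0.32  1.85  0.    0.98 -0.83]
[0.45, 0.32, 0.08] [ 0.57  0.19  2.01  0.    0.94 -0.75]
```

View pics/spill.png

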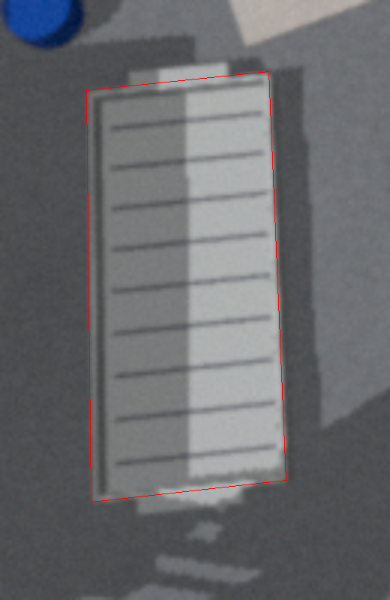

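The red outline matches the spill tray's rim, so its pose is (0.525, 0.319), yaw 0.02. I'll move the round bottle first.

```bash
cat >> act.py <<'E'
O=(R.from_euler('z',TR)*R.from_euler('x',np.pi))
q=None
for k in(0,np.pi):
    o=(R.from_euler('z',TR+k)*R.from_euler('x',np.pi)).as_rotvec()
    q=inverse_kinematics([.609,-.05,.2],o)
    if q is not None and q[5]<0: O=o
SP=np.array([.5253,.3190]);a=.02
slot=lambda x:SP+x*np.array([np.cos(a),np.sin(a)])
# name: start xy, cap diameter, TCP z of grasp (on tray floor), spill slot
B=dict(round=((.6249,.0149),.052,.0775,slot(.09)),
       slim=((.5926,-.1150),.034,.0955,slot(0)),
       square=((.5439,-.0336),.041,.084,slot(-.09)))
UP=.23
def st(tag):
    s=manip.state();print(tag,'t',round(s['clock'],1),'w',round(s['gripper_width'],4),'gf',np.round(s['grasp_force'],1),'F',np.round(s['contact_force'],1),np.round(s['tool_pos'],4),flush=True)
def pick(xy,d,z,up=UP):
    manip.set_gripper(d+.024)
    manip.move_pose([*xy,up],O)
    manip.move_linear([*xy,z],rate=.15)
    manip.set_gripper(d-.01,20);st('grip')
    manip.move_linear([*xy,z+.02],rate=.06)
    manip.move_linear([*xy,up],rate=.2);st('lift')
def place(xy,d,z,up=UP):
    manip.move_pose([*xy,up],O)
    manip.move_linear([*xy,z+.015],rate=.15)
    manip.move_linear([*xy,z+.0005],rate=.03);st('down')
    manip.set_gripper(d+.024)
    manip.move_linear([*xy,up],rate=.2);st('up')
E
python3 - <<'E'
from act import *
xy,d,z,s=B['round'];print(O)
pick(xy,d,z);place(s,d,z)
c=cams.capture('top');cv2.imwrite('pics/top1.png',c['image'])
E
```

```text
[3.85584809e-01 3.11784040e+00 1.90912663e-16]
grip t 4.9 w 0.0512 gf 20.0 F [-0.6  0.5  2.2] [0.6254 0.015  0.0782]
lift t 6.2 w 0.0513 gf 20.0 F [-0.6 -0.3 -2.7] [0.6239 0.0149 0.2284]
down t 9.1 w 0.0509 gf 20.0 F [-0.2  0.6 -0.5] [0.6153 0.3209 0.0782]
up t 10.5 w 0.0761 gf 0.0 F [ 0.1 -0.5 -0.3] [0.6145 0.3204 0.2285]
```

View pics/top1.png

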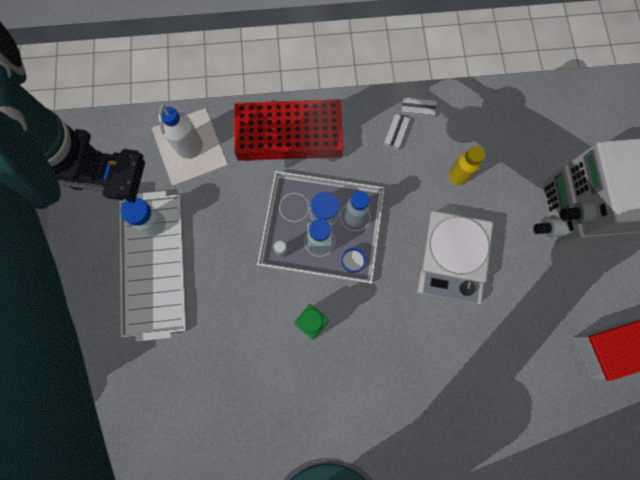

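The round bottle stands in the spill tray at (136,212) and its ring at (293,207) is empty. Next are the slim and square bottles.

```bash
python3 - <<'E'
from act import *
for n in('slim','square'):
    xy,d,z,s=B[n];pick(xy,d,z);place(s,d,z)
manip.move_pose([.45,-.15,.30],O)
c=cams.capture('top');cv2.imwrite('pics/top2.png',c['image']);np.savez('top2.npz',**c);w=cloud(c)
m=blue(c['image']);n,l,sta,ce=cv2.connectedComponentsWithStats(m)
for i in range(1,n):
    if sta[i,4]<60: continue
    q=w[l==i]; zt=np.nanpercentile(q[:,2],90); t=q[q[:,2]>zt-.008]
    (cx,cy),r=cv2.minEnclosingCircle(t[:,:2].astype(np.float32))
    print(ce[i].round(),sta[i,4],'ztop',zt.round(4),'c',round(cx,4),round(cy,4),'r',round(r,4))
E
```

```text
grip t 14.2 w 0.0329 gf 20.0 F [-0.2  1.3  4. ] [ 0.5931 -0.115   0.0962]
lift t 15.4 w 0.0334 gf 20.0 F [-0.6 -0.9 -1.8] [ 0.5918 -0.1148  0.2287]
down t 18.6 w 0.0332 gf 20.0 F [ 0.2 -0.8  1.7] [0.5254 0.3191 0.0962]
up t 20.0 w 0.0579 gf 0.0 F [-0.1  0.1 -0.4] [0.5246 0.3186 0.2287]
grip t 23.2 w 0.0401 gf 20.0 F [0.3 1.4 2.5] [ 0.5444 -0.0335  0.0846]
lift t 24.5 w 0.0402 gf 20.0 F [ 0.4 -0.1 -2.9] [ 0.5429 -0.0335  0.2285]
down t 27.5 w 0.0404 gf 20.0 F [-1.   0.3  1.4] [0.4353 0.3173 0.0846]
up t 28.9 w 0.065 gf 0.0 F [-0.4 -0.1 -0.3] [0.4346 0.3167 0.2287]
[170. 117.] 222 ztop 0.1478 c 0.7885 0.2386 r 0.0161
[104. 173.] 511 ztop 0.0258 c 0.7366 0.422 r 0.0268
[324. 205.] 592 ztop 0.0574 c 0.6077 -0.0503 r 0.0289
[135. 211.] 637 ztop 0.1098 c 0.6143 0.3198 r 0.0268
[132. 254.] 294 ztop 0.125 c 0.5238 0.3181 r 0.0176
[355. 265.] 78 ztop 0.0309 c 0.4692 -0.0988 r 0.0422
[136. 303.] 437 ztop 0.115 c 0.4338 0.316 r 0.0214
```

View pics/top2.png

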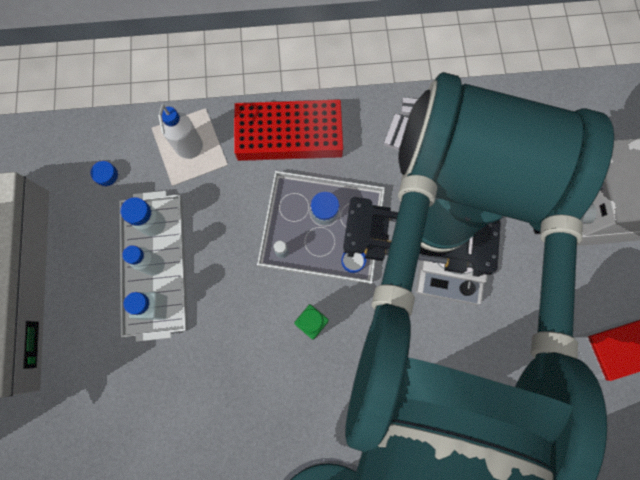

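The three bottles stand upright in the spill tray at (135,211), (132,254) and (136,303), and the jar lid is clear at (324,205). The jar goes to the stirrer next.

```bash
python3 - <<'E'
from act import *
pick((.6086,-.0502),.058,.0285)
place((.501,-.3112),.058,.0285+.054)
manip.move_pose([.5,.1,.3],O)
c=cams.capture('top');w=cloud(c);np.savez('top3.npz',**c);cv2.imwrite('pics/top3.png',cv2.resize(c['image'][190:310,400:520],(480,480)))
m=blue(c['image']);n,l,sta,ce=cv2.connectedComponentsWithStats(m)
for i in range(1,n):
    if sta[i,4]<60: continue
    q=w[l==i]; zt=np.nanpercentile(q[:,2],90); t=q[q[:,2]>zt-.008]
    (cx,cy),r=cv2.minEnclosingCircle(t[:,:2].astype(np.float32))
    print(ce[i].round(),sta[i,4],'ztop',zt.round(4),'c',round(cx,4),round(cy,4),'r',round(r,4))
E
```

```text
grip t 33.9 w 0.059 gf 20.0 F [-1.  -0.8  2.3] [ 0.609  -0.0501  0.029 ]
lift t 35.5 w 0.0588 gf 20.0 F [ 0.1 -0.  -0.9] [ 0.6076 -0.0501  0.2283]
down t 38.2 w 0.0589 gf 20.0 F [-1.6  1.6  1.9] [ 0.5008 -0.3112  0.0831]
up t 39.6 w 0.0821 gf 0.0 F [ 0.8 -0.7 -0.3] [ 0.5003 -0.3107  0.2286]
[132. 210.] 478 ztop 0.1105 c 0.5622 0.2681 r 0.0989
[467. 239.] 692 ztop 0.1115 c 0.5 -0.3109 r 0.0289
[132. 255.] 293 ztop 0.1248 c 0.5231 0.3181 r 0.0173
[355. 259.] 125 ztop 0.0297 c 0.4954 -0.1001 r 0.0253
[136. 303.] 438 ztop 0.1148 c 0.4344 0.3157 r 0.021
```

View pics/top3.png

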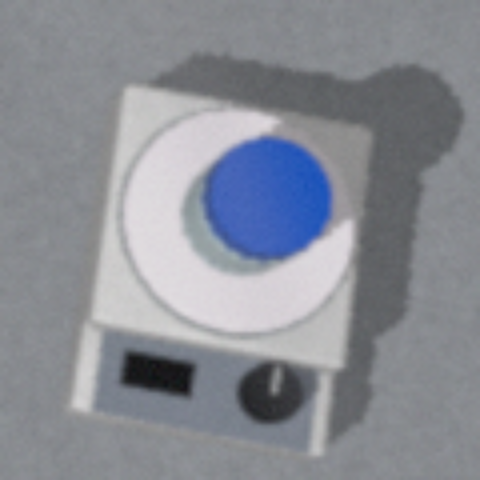

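The jar stands upright on the plate, its lid at (0.500, -0.311), which is the plate's centre; the apparent shift at (467,239) is parallax. Now the bottles go back.

```bash
python3 - <<'E'
from act import *
for n in('slim','round','square'):
    xy,d,z,s=B[n];pick(s,d,z);place(xy,d,z)
manip.move_pose([.25,.5,.3],O);manip.dwell(.5)
c=cams.capture('top');w=cloud(c);cv2.imwrite('pics/top4.png',c['image'])
m=blue(c['image']);n,l,sta,ce=cv2.connectedComponentsWithStats(m)
for i in range(1,n):
    if sta[i,4]<60: continue
    q=w[l==i]; zt=np.nanpercentile(q[:,2],90); t=q[q[:,2]>zt-.008]
    (cx,cy),r=cv2.minEnclosingCircle(t[:,:2].astype(np.float32))
    print(ce[i].round(),sta[i,4],'ztop',zt.round(4),'c',round(cx,4),round(cy,4),'r',round(r,4))
st('end')
E
```

```text
grip t 44.2 w 0.033 gf 20.0 F [-0.1  0.1  2.6] [0.5257 0.3193 0.0962]
lift t 45.5 w 0.0331 gf 20.0 F [-0.5 -0.5 -2.6] [0.5246 0.3186 0.2287]
down t 48.7 w 0.0331 gf 20.0 F [-0.2  0.2  0.3] [ 0.5927 -0.1151  0.0963]
up t 50.0 w 0.058 gf 0.0 F [0.9 0.8 0.2] [ 0.5918 -0.1148  0.2287]
grip t 53.7 w 0.0514 gf 20.0 F [0.  0.4 2.7] [0.6157 0.3211 0.0783]
lift t 55.0 w 0.0512 gf 20.0 F [-0.3 -0.4 -3.6] [0.6144 0.3204 0.2283]
down t 57.9 w 0.0514 gf 20.0 F [-1.4  0.3  0.7] [0.625  0.0149 0.0782]
up t 59.4 w 0.0758 gf 0.0 F [ 0.2 -0.7  0.9] [0.624  0.0149 0.2286]
grip t 62.7 w 0.04 gf 20.0 F [0.  0.7 3.8] [0.4357 0.3176 0.0846]
lift t 64.0 w 0.0404 gf 20.0 F [-0.4 -0.4 -4. ] [0.4345 0.3167 0.2285]
down t 67.0 w 0.0401 gf 20.0 F [-1.3 -1.   1. ] [ 0.544  -0.0337  0.0847]
up t 68.4 w 0.0649 gf 0.0 F [-0.2 -0.2  0.4] [ 0.543  -0.0335  0.2287]
[170. 117.] 225 ztop 0.1477 c 0.7886 0.2378 r 0.017
[104. 173.] 514 ztop 0.0259 c 0.735 0.421 r 0.0268
[291. 193.] 588 ztop 0.1101 c 0.6235 0.0151 r 0.0264
[360. 201.] 248 ztop 0.1249 c 0.5896 -0.1153 r 0.0168
[320. 230.] 347 ztop 0.1154 c 0.5414 -0.0341 r 0.0204
[468. 239.] 591 ztop 0.1116 c 0.5 -0.3116 r 0.028
[354. 259.] 131 ztop 0.0298 c 0.495 -0.0998 r 0.0253
end t 71.1 w 0.0652 gf 0.0 F [-0.2 -0.4 -0.6] [0.2501 0.5    0.3   ]
```

View pics/top4.png

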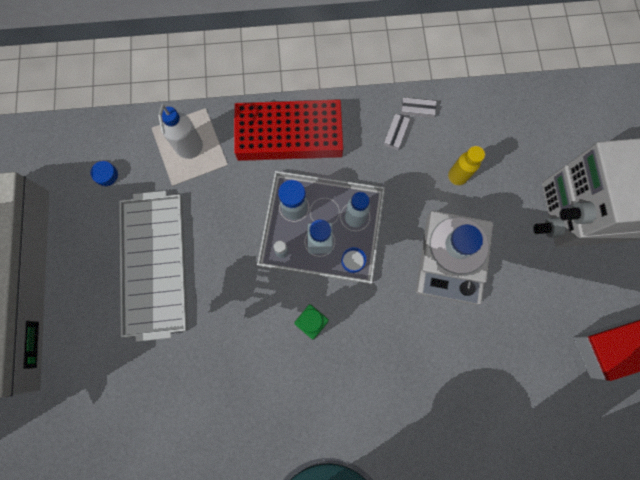

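All three bottles are upright on their stations, within about 3 mm of where they began. The jar is centred on the plate, the vial (280,247) and spare cap (354,259) have not moved, and the arm is clear.

```bash
python3 -c "
from cell import order
print(order.close_job())"
```

```text
the job is handed in; nothing more can be done
None
```

I handed the job in at about 71 s: the jar is on the middle of the stirrer plate, the three bottles are back at their stations within about 3 mm by camera, and the vial and spare cap were left in place; no verdict was returned.

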